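Open the gel tank's sliding cover

ROBOT

A 6-joint arm with a two-finger parallel gripper is mounted at the origin on the work surface. World frame = base frame: x ahead of the robot, y to its left, z up, the work surface at z = 0. Lengths are in m, angles in rad, forces in N, time in s.
With the tool pointing down it reaches from about 0.375 to 0.975 m from the base axis. Payload 3.8 kg.
Tool frame: the origin (TCP) lies at the very end of the fingers, on their centre line; the grasp point (between the pads) lies 19 mm behind it (bot.pinch_z is the distance from the TCP to the grasp point, in m); x points along the fingers, y is the direction in which the jaws open and shut, and the axes are right-handed (so a half turn about x gives the same grasp; the last joint's range is limited). The gripper opens to 85 mm and grips with 20 to 120 N. Pads are 22 mm wide; open, the fingers measure 114 mm over their backs; the gripper's body (76 mm by 85 mm) begins 54 mm behind the grasp point. The pads swing forward as they close: fully open they stand 13 mm farther back than shut.
Start: joints at [-1.19, 0.264, 1.604, -0, 1.274, -0.037], TCP at [0.274, -0.617, 0.231] pointing down, gripper open.
Joint ranges: [-2.63, 2.63], [-0.94, 2.18], [0.31, 2.57], [-1.31, 4.45], [0, 2.66], [-2.55, 2.55]. Speed limits (rad/s): [2.57, 2.57, 3.14, 3.14, 3.14, 3.14].

INTERFACE

Orientations are given as a rotation vector (axis times angle).
In Python, from workcell import monitor, imaging, finish_job, bot gives the robot as it stands.
- The arm moves only by the tool jog_arm, never from a script. Its argument "rows" is a list of rows, each a list of 7 numbers: the shift along the tool's x, y, z in m, then the turn, a rotation vector about the tool's x, y, z in rad, then the opening in per cent of the stroke, from 0 (shut) to 100 (fully open). A call has 1 to 20 rows; each row is the pose to reach, as a shift and turn from the pose measured when the call began, along the tool's axes at that moment; what a row does not reach only later rows make up. A row lasts 1/10 s, in which the tool goes at most 50 mm and 8.59 degrees, less where a joint would pass 70% of its speed; a pose out of reach is approached as far as the arm can. A call with a gripper value outside its range is refused whole. The fingers move at their own pace and stop on an object; "force" is the grip in N (left out, the last holds). Time passes only in rows, so rows that repeat a pose let the fingers close. It gives the time, the measured TCP pose, the force and the opening at its end, in the units of the state.
- monitor.read_state(): the state, without advancing time (a new reading comes with each control period).
- imaging.read_camera(name): name is "scene" or "top" or "wrist"; returns the picture (400x640x3 uint8, blue, green, red); there is no depth.
- imaging.camera_params(name): a dict with "fx", "fy", "cx", "cy" (pixels), "T" (4x4, takes a point from camera to world coordinates); the wrist camera has in their place "T_tool_cam" (4x4, takes a point from camera to tool coordinates, whose origin is the TCP and whose axes are the tool frame's). Camera axes: x right, y down, z forward; pixel columns grow to the right and rows downward; lengths in m; the calibration is good to about 2 mm. A picture is of the moment at which its call begins: read the wrist's pose just before it. camera_params takes no time and is no camera call.
- finish_job(): hands the job in, once; it reports no verdict.
The state is a dict: "time": time; "q": joint angles; "joint_vel": joint speeds; "joint_torque": joint torques, N m; "tool_pos": TCP position; "tcp_rot": TCP orientation; "wrist_force": force on the tool from outside, world axes, zero at the start; "torque": the same for the moment, N m; "width": opening from 0.0 (shut) to 1.0 (fully open).
Only numpy, scipy, OpenCV 4.12 (cv2) and the standard library are available. Lean on these libraries where they do the work, as an engineer would, in place of code of your own. Each camera call takes 0.05 s, during which the arm holds its last target. There are 200 camera calls.

TASK

Open the red gel tank for loading: press the yellow catch fully down, then push the released blue cover along its rails, off the gel, until it rests against the stop at the far end of the tank. Push the cover, do not lift it; leave the gel and the other things on the bench alone.

Things in the scene. Friction and masses are not known exactly. Their poses are not given: they have to be found in the camera images.
- tank: Red gel tank fixed to the bench, 290 (x) x 150 (y) x 85 mm. Origin: centre of its underside, on the bench; z up. Its +x is the sliding direction, from the cover's seat (near the robot, over the gel) to the far stop. The cover slides on side runners 72 mm high, under grey lips 85 mm high and 101 mm apart that keep it down. Beyond the seat: an open deck 60 mm high, out of which the catch rises.
- cover: Loose blue sliding cover, 110 x 110 x 6 mm plate, about 0.2 kg, slides easily. Origin: centre of its underside, axes along the tank's. In the tank's frame it starts at about x = -68, z = 72 mm (plate top 78 mm above the bench); against the stop it is at x = +63 mm: 131 mm of travel. The raised catch blocks it, 2 to 5 mm beyond its far edge.
- ridge (a point): Centre of the top of the white ridge across the middle of the cover: 12 mm thick along x, 50 mm long along y, 18 mm high above the plate. The point is 24 mm above the cover's underside, 96 mm above the bench. The cover is pushed by the ridge's upright face on the robot's side; from that face to the plate's near edge lie 49 mm of flat plate.
- catch_top (a point): Centre of the top of the yellow snap catch, 44 mm (x) x 36 mm (y), at x = +13 mm, y = 0 in the tank's frame. Raised: 80 mm above the bench, 2 mm higher than the cover plate. It moves straight down with the press.
- catch (a joint): Travel of the yellow catch, m: 0 raised (starts at 0 to 0.002), 0.014 fully down at its stop, 66 mm above the bench. It takes about 5 N to press, stays where it is left and does not spring back. Above 0.009 the cover passes over it.
- gel: Pale gel slab under the seated cover, 98 x 84 x 12 mm, top 57 mm above the bench. Origin: centre of its underside. Not to be touched.
- cooler: Yellow cooling block with white tubes, 130 x 100 x 70 mm, loose; origin centre of its underside. Bystander.
- tipbox: Blue tip box with a white top, 120 x 85 x 58 mm, loose; origin centre of its underside. Bystander.
- buffer: Clear buffer bottle with blue cap, 68 mm diameter, 150 mm high, loose; origin centre of its underside. Bystander.
- pipette: White pipette lying on the bench, about 250 mm long, 50 mm wide, 24 mm high, loose; origin on the bench under its middle, x towards its tip. Bystander.
- stop (a point): Top middle edge of the far stop's face, at x = +118 mm, 85 mm high in the tank's frame. A red and a black plug post stand behind it, to 101 mm.
Not all that is in view belongs to the job. Of the things like the cover, leave any that is brown or turquoise; of the rest the smaller one is meant.

How it is judged:
By the outcome, as a careful person would: the job done as asked, in the order asked, and still so for the second after the job is handed in, with the robot touching nothing.
It also fails if it takes over 42 s, if anything falls off the work surface, if the arm or the gripper's body presses on something with over 40 N, if the wrist force passes 120 N, or if a joint passes its speed limit or range.

## Working session

There is one attempt and no reset: what is moved stays moved. The work goes in short steps, Python scripts to look and compute and a tool call to move; the robot and the scene stay as the last step left them, time stands still between calls to the robot, and variables do not carry over. Pictures are saved under pics/ and viewed, about 8 in all and at most 12, crops included, and the job is handed in when it is done.

Besides the shell and the picture viewer there is one more tool, called after "Call:" as name([rows], argument=value, ...), one row to a line, values as JSON. jog_arm: Moves the arm, as the interface text tells. Its arguments: {"type":"object","properties":{"rows":{"type":"array","items":{"type":"array","items":{"type":"number"}}},"force":{"type":"number"}},"required":["rows"]}

```bash
mkdir -p pics; python3 - <<'E'
from workcell import monitor, imaging
import cv2, numpy as np
np.set_printoptions(precision=4,suppress=True)
print(monitor.read_state())
for n in("scene","top"):
    cv2.imwrite(f"pics/{n}0.png",imaging.read_camera(n)); p=imaging.camera_params(n); print(n,p)
print(imaging.camera_params("wrist"))
E
```

```text
{'time': 0.0, 'q': array([-1.1899,  0.2648,  1.6054,  0.    ,  1.2737, -0.0369]), 'joint_vel': array([-0.0017, -0.0003, -0.001 , -0.0004,  0.0004, -0.0013]), 'joint_torque': array([ -0.0031, -51.5121, -36.731 ,  -0.0004,   0.013 ,   0.    ]), 'tool_pos': array([ 0.2736, -0.6163,  0.2299]), 'tcp_rot': array([ 1.9916,  0.4245, -1.9924]), 'wrist_force': array([ 0.2656, -1.0553, -0.0083]), 'torque': array([ 0.0271,  0.0252, -0.0209]), 'width': 0.9990854863078544}
scene {'fx': 388.309895538136, 'fy': 388.309895538136, 'cx': 325.99332605788186, 'cy': 201.54400262278588, 'T': array([[-0.602 ,  0.4474, -0.6614,  1.4201],
       [ 0.7984,  0.3224, -0.5086,  0.7276],
       [-0.0143, -0.8342, -0.5513,  0.8129],
       [ 0.    ,  0.    ,  0.    ,  1.    ]])}
top {'fx': 412.5110315349204, 'fy': 412.5110315349204, 'cx': 323.68610251785816, 'cy': 198.30970030365614, 'T': array([[ 0.0125, -0.991 ,  0.1336,  0.3762],
       [-0.9997, -0.0095,  0.0232,  0.0418],
       [-0.0217, -0.1339, -0.9908,  1.2164],
       [ 0.    ,  0.    ,  0.    ,  1.    ]])}
{'fx': 324.14175379418515, 'fy': 324.14175379418515, 'cx': 319.6336612145319, 'cy': 203.5592684497499, 'T_tool_cam': array([[-0.0005, -0.2914,  0.9566, -0.143 ],
       [ 1.    ,  0.0003,  0.0006,  0.0015],
       [-0.0005,  0.9566,  0.2914, -0.0742],
       [ 0.    ,  0.    ,  0.    ,  1.    ]])}
```

View pics/top0.png

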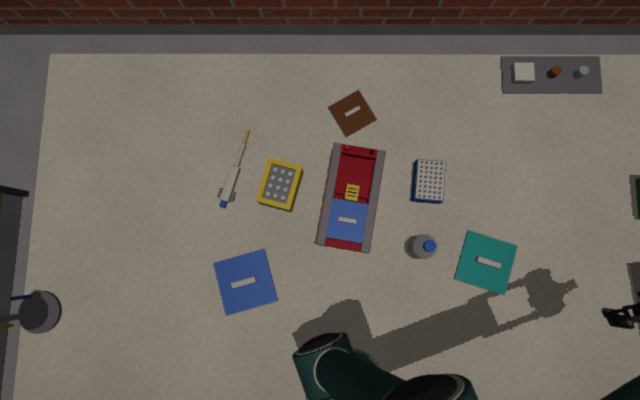

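View pics/scene0.png

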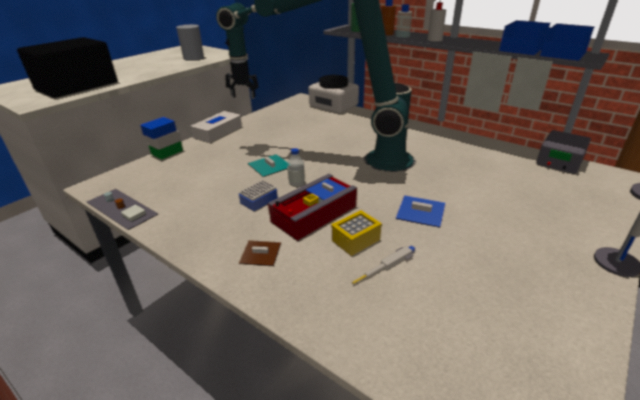

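Four cover-like plates show in the top picture: blue in the tank (347,222), a larger blue one (245,282), brown (352,112) and turquoise (486,262). The smaller blue plate, in the tank at the catch (352,192), fits the description. I'll confirm it in an enlarged crop and measure it.

```bash
cat > h.py <<'E'
import cv2, numpy as np
from workcell import monitor, imaging
from scipy.spatial.transform import Rotation as R
np.set_printoptions(precision=4,suppress=True)
def ray(p,T,uv,z):
    d=T[:3,:3]@np.array([(uv[0]-p['cx'])/p['fx'],(uv[1]-p['cy'])/p['fy'],1])
    return T[:3,3]+d*(z-T[2,3])/d[2]
def blobs(im,lo,hi,box,amin=15):
    x0,y0,x1,y1=box
    m=cv2.inRange(cv2.cvtColor(im,cv2.COLOR_BGR2HSV)[y0:y1,x0:x1],lo,hi)
    cs,_=cv2.findContours(m,cv2.RETR_EXTERNAL,cv2.CHAIN_APPROX_NONE)
    return [(cv2.contourArea(c),np.add(cv2.minAreaRect(c)[0],(x0,y0)),cv2.boxPoints(cv2.minAreaRect(c))+[x0,y0]) for c in cs if cv2.contourArea(c)>=amin]
E
python3 - <<'E'
from h import *
im=cv2.imread("pics/top0.png"); p=imaging.camera_params("top")
cv2.imwrite("pics/topcrop.png",cv2.resize(im[130:265,300:400],None,fx=5.5,fy=4.4*1.25*0+5.5*0.8 or 4.4,interpolation=cv2.INTER_CUBIC) if 0 else cv2.resize(im[135:260,300:400],None,fx=4.8,fy=4.8,interpolation=cv2.INTER_CUBIC))
box=(300,135,400,260)
for n,lo,hi,z in(("catch",(20,100,80),(35,255,255),.08),("cover",(100,80,60),(125,255,255),.078),("ridge",(0,0,150),(179,70,255),.096),("red",(0,120,40),(8,255,255),.06)):
    for a,c,b in blobs(im,lo,hi,box): print(n,a,c,ray(p,p['T'],c,z),"\n",np.array([ray(p,p['T'],q,z)[:2] for q in b]))
E
```

```text
catch 165.0 [351.47 192.21] [ 0.5473 -0.0087  0.08  ] 
 [[ 0.5284  0.0111]
 [ 0.571   0.0053]
 [ 0.5664 -0.0286]
 [ 0.5238 -0.0227]]
cover 1366.5 [346.8305 220.2936] [0.4691 0.0037 0.078 ] 
 [[ 0.4239  0.0626]
 [ 0.5316  0.0448]
 [ 0.5147 -0.0556]
 [ 0.4076 -0.0367]]
```

View pics/topcrop.png

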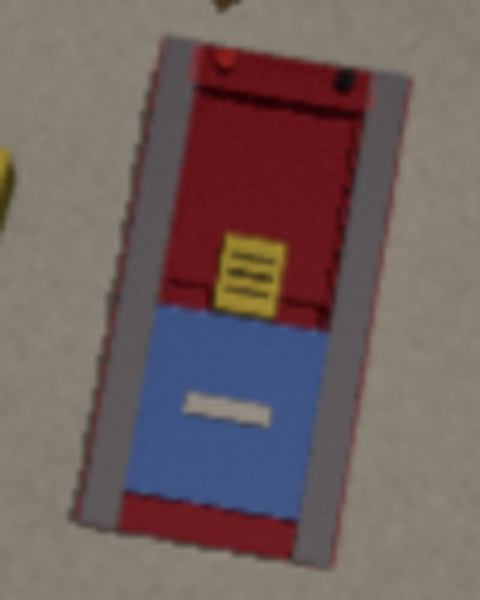

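The crop shows the smaller blue plate inside the red tank, with the white ridge at crop (227,410) and the yellow catch just beyond its far edge at crop (250,275). The red and black posts at the top mark the far end. This is the cover meant. Next I'll get the yaw from the tank edges and plan the approach.

```bash
cat >> h.py <<'E'
def goal(xyz,yaw,flip=False):
    "print shift and turn in tool axes to reach tool-down pose, jaws along tank y"
    s=monitor.read_state(); Rc=R.from_rotvec(s['tcp_rot']).as_matrix()
    y=np.array([-np.sin(yaw),np.cos(yaw),0]); x=np.array([0,0,-1.])
    if flip: y=-y
    Rg=np.c_[x,y,np.cross(x,y)]
    print("t",s['time'],"tcp",s['tool_pos'],"shift",Rc.T@(np.array(xyz)-s['tool_pos']),"turn",R.from_matrix(Rc.T@Rg).as_rotvec(),"F",s['wrist_force'])
E
python3 - <<'E'
from h import *
p=imaging.camera_params("top")
c={k:ray(p,p['T'],np.array(v)/4.8+[300,135]-.4,.085)[:2] for k,v in dict(nl=(75,520),fl=(165,38),nr=(332,567),fr=(410,75)).items()}
print(c,np.mean(list(c.values()),0))
for a,b in(("nl","fl"),("nr","fr"),("nl","nr"),("fl","fr")):
    d=c[b]-c[a]; print(a,b,np.linalg.norm(d),np.degrees(np.arctan2(d[1],d[0])))
print("ridge",ray(p,p['T'],np.array([227,410])/4.8+[300,135]-.4,.096))
print(R.from_rotvec(monitor.read_state()['tcp_rot']).as_matrix())
yaw=np.radians(-9)
for f in(0,1): goal([.547,-.009,.17],yaw,f)
E
```

```text
{'nl': array([0.4057, 0.0898]), 'fl': array([0.6877, 0.0413]), 'nr': array([ 0.381 , -0.0559]), 'fr': array([ 0.6665, -0.102 ])} [ 0.5352 -0.0067]
nl fl 0.2862077308261109 -9.77014574998508
nr fr 0.2891568706894283 -9.161321216881149
nl nr 0.14784788155844772 -99.60942388962815
fl fr 0.14481347546447298 -98.4455633091314
ridge [0.4684 0.0042 0.096 ]
[[-0.0008  0.4057 -0.914 ]
 [ 0.0019 -0.914  -0.4057]
 [-1.     -0.0021 -0.0001]]
t 0.1 tcp [ 0.2736 -0.6163  0.2301] shift [ 0.061  -0.444  -0.4963] turn [-2.5667 -0.0027  0.0007] F [ 0.7017 -0.3212 -0.5124]
t 0.1 tcp [ 0.2736 -0.6163  0.2301] shift [ 0.061  -0.444  -0.4963] turn [0.5749 0.0005 0.0021] F [ 0.7017 -0.3212 -0.5124]
```

Call:
jog_arm([
  [0,-0.444,-0.496,0.575,0,0,0],
  [0,-0.444,-0.496,0.575,0,0,0],
  [0,-0.444,-0.496,0.575,0,0,0],
  [0,-0.444,-0.496,0.575,0,0,0],
  [0,-0.444,-0.496,0.575,0,0,0],
  [0,-0.444,-0.496,0.575,0,0,0],
  [0,-0.444,-0.496,0.575,0,0,0],
  [0,-0.444,-0.496,0.575,0,0,0],
  [0,-0.444,-0.496,0.575,0,0,0],
  [0,-0.444,-0.496,0.575,0,0,0],
  [0,-0.444,-0.496,0.575,0,0,0],
  [0,-0.444,-0.496,0.575,0,0,0],
  [0,-0.444,-0.496,0.575,0,0,0],
  [0.06,-0.444,-0.496,0.575,0,0,0],
  [0.06,-0.444,-0.496,0.575,0,0,0],
  [0.06,-0.444,-0.496,0.575,0,0,0],
  [0.06,-0.444,-0.496,0.575,0,0,0],
  [0.06,-0.444,-0.496,0.575,0,0,0],
])

```text
time: 1.9
tool_pos: [0.5477, -0.0104, 0.1729]
tcp_rot: [-2.14, 0.168, 2.136]
wrist_force: [0.5, 0.2, -0.1]
width: -0.0
```

```bash
cat >> h.py <<'E'
def wrist(name,pts):
    "wrist picture; marks predicted world points"
    s=monitor.read_state(); im=imaging.read_camera("wrist"); p=imaging.camera_params("wrist")
    T=np.eye(4); T[:3,:3]=R.from_rotvec(s['tcp_rot']).as_matrix(); T[:3,3]=s['tool_pos']; T=T@p['T_tool_cam']
    for n,q in pts.items():
        c=T[:3,:3].T@(np.array(q)-T[:3,3]); uv=(p['fx']*c[0]/c[2]+p['cx'],p['fy']*c[1]/c[2]+p['cy']); print(n,np.round(uv,1))
    cv2.imwrite(f"pics/{name}.png",im); return im,p,T
E
python3 - <<'E'
from h import *
goal([.548,-.009,.085],np.radians(-9.3),1)
im,p,T=wrist("w1",dict(catch=[.548,-.009,.08],ridge=[.4685,.0043,.096],tcp=monitor.read_state()['tool_pos']))
for n,lo,hi,z in(("catch",(20,100,60),(35,255,255),.08),("ridge",(0,0,140),(179,70,255),.096),("cover",(100,80,40),(125,255,255),.078)):
    for a,c,b in blobs(im,lo,hi,(0,0,640,400),200): print(n,a,c,ray(p,T,c,z),"\n",np.array([ray(p,T,q,z)[:2] for q in b]))
E
```

```text
t 1.9 tcp [ 0.5477 -0.0104  0.1729] shift [ 0.0879 -0.0012  0.0001] turn [ 0.0034 -0.0018  0.0018] F [ 0.519   0.1792 -0.0606]
catch [316.1 207.8]
ridge [315.4 311.4]
tcp [316.7 265.2]
catch 2626.0 [318.5 201. ] [ 0.5531 -0.0117  0.08  ] 
 [[ 0.5779  0.0019]
 [ 0.5724 -0.0324]
 [ 0.5269 -0.026 ]
 [ 0.5327  0.0102]]
catch 24857.0 [ 81.5 203.5] [0.5795 0.1669 0.08  ] 
 [[0.5205 0.2604]
 [0.6481 0.2009]
 [0.6299 0.0871]
 [0.4993 0.1272]]
ridge 206.5 [425.923  353.6154] [ 0.4143 -0.0791  0.096 ] 
 [[ 0.4223 -0.0662]
 [ 0.4285 -0.0705]
 [ 0.4062 -0.0922]
 [ 0.3997 -0.088 ]]
ridge 206.0 [213.2307 353.8461] [0.4416 0.0942 0.096 ] 
 [[0.4379 0.1092]
 [0.4524 0.0815]
 [0.4452 0.0794]
 [0.4304 0.1072]]
ridge 650.0 [241.8005 282.01  ] [0.5031 0.0558 0.096 ] 
 [[0.5164 0.0637]
 [0.5143 0.0433]
 [0.4894 0.0476]
 [0.4915 0.0686]]
ridge 8636.0 [ 62.4033 204.0094] [0.5841 0.1675 0.096 ] 
 [[0.6292 0.1824]
 [0.6256 0.1266]
 [0.5337 0.1509]
 [0.537  0.214 ]]
ridge 133753.0 [319.5 199.5] [ 0.5587 -0.0134  0.096 ] 
 [[ 0.7111  0.1554]
 [ 0.6508 -0.2208]
 [ 0.3376 -0.2582]
 [ 0.4242  0.2893]]
cover 773.0 [624.  383.5] [ 0.3353 -0.2615  0.078 ] 
 [[ 0.3556 -0.2462]
 [ 0.3514 -0.273 ]
 [ 0.3144 -0.2774]
 [ 0.3188 -0.2497]]
cover 1117.0 [ 76.5385 376.0629] [0.4224 0.2337 0.078 ] 
 [[0.4125 0.2944]
 [0.4476 0.1757]
 [0.432  0.1753]
 [0.3954 0.2959]]
cover 5122.5 [318.5 268.5] [ 0.4958 -0.0024  0.078 ] 
 [[ 0.5345  0.0429]
 [ 0.5185 -0.0576]
 [ 0.4542 -0.0511]
 [ 0.4713  0.0568]]
cover 4226.5 [548.3505  73.3107] [ 0.6176 -0.1812  0.078 ] 
 [[ 0.5871 -0.118 ]
 [ 0.6821 -0.1816]
 [ 0.6452 -0.2384]
 [ 0.5402 -0.1806]]
```

View pics/w1.png

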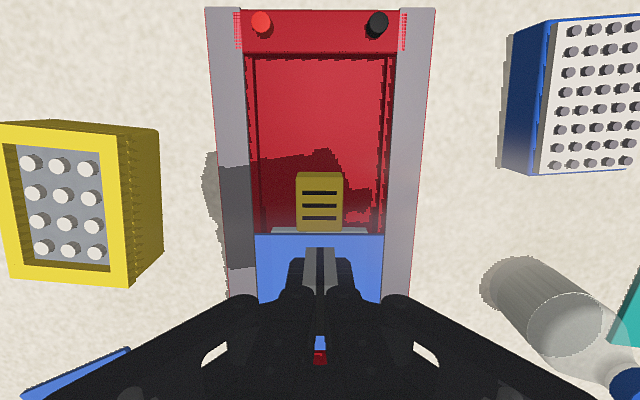

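The wrist view looks straight along the tank. The catch is at (319,201), the cover's far edge at row 234, and the shut fingertips at (320,258), about over the TCP prediction. The catch is at about (0.550, -0.010), within 3 mm of the top-camera estimate. Next I press down.

Call:
jog_arm([
  [0.04,0,-0.002,0,0,0,0],
  [0.07,0,-0.002,0,0,0,0],
  [0.085,0,-0.002,0,0,0,0],
  [0.09,0,-0.002,0,0,0,0],
  [0.094,0,-0.002,0,0,0,0],
  [0.098,0,-0.002,0,0,0,0],
  [0.102,0,-0.002,0,0,0,0],
  [0.105,0,-0.002,0,0,0,0],
  [0.105,0,-0.002,0,0,0,0],
  [0.105,0,-0.002,0,0,0,0],
])

```text
time: 2.95
tool_pos: [0.551, -0.0108, 0.0689]
tcp_rot: [-2.143, 0.169, 2.133]
wrist_force: [-1.6, -1.6, 4.1]
width: 0.002
```

Call:
jog_arm([
  [0.001,0,0,0,0,0,0],
  [0.002,0,0,0,0,0,0],
  [0.003,0,0,0,0,0,0],
  [0.004,0,0,0,0,0,0],
  [0.0045,0,0,0,0,0,0],
  [0.0045,0,0,0,0,0,0],
  [0.0045,0,0,0,0,0,0],
])

```text
time: 3.65
tool_pos: [0.5511, -0.0108, 0.0659]
tcp_rot: [-2.143, 0.169, 2.134]
wrist_force: [-6.4, -1.9, 14.3]
width: 0.001
```

The catch is bottomed: TCP z is 65.9 mm with 14 N of reaction. I lift, move back over the robot side of the ridge and check.

Call:
jog_arm([
  [-0.02,0,0,0,0,0,0],
  [-0.064,0,0,0,0,0,0],
  [-0.064,0,0,0,0,0,0],
  [-0.064,0,0.05,0,0,0,0],
  [-0.064,-0.001,0.1,0,0,0,0],
  [-0.064,-0.001,0.113,0,0,0,0],
  [-0.064,-0.001,0.113,0,0,0,0],
  [-0.064,-0.001,0.113,0,0,0,0],
])

```text
time: 4.45
tool_pos: [0.4408, 0.0081, 0.1298]
tcp_rot: [-2.145, 0.168, 2.131]
wrist_force: [-0.1, 0.8, 0.3]
width: 0.002
```

```bash
python3 - <<'E'
from h import *
goal([.440,.009,.084],np.radians(-9.3),1)
im,p,T=wrist("w2",dict(catchdown=[.549,-.010,.066],catchup=[.549,-.010,.08],ridge=[.4685,.0043,.096],tcp=monitor.read_state()['tool_pos']))
m=cv2.inRange(im,(130,130,130),(255,255,255))
E
```

```text
t 4.45 tcp [0.4408 0.0081 0.1298] shift [ 0.0458 -0.0007  0.0012] turn [ 0.0038 -0.0066  0.0022] F [-0.1134  0.8392  0.2883]
catchdown [318.8  43.4]
catchup [318.7  38.5]
ridge [316.1 192.4]
tcp [316.7 265.2]
```

View pics/w2.png

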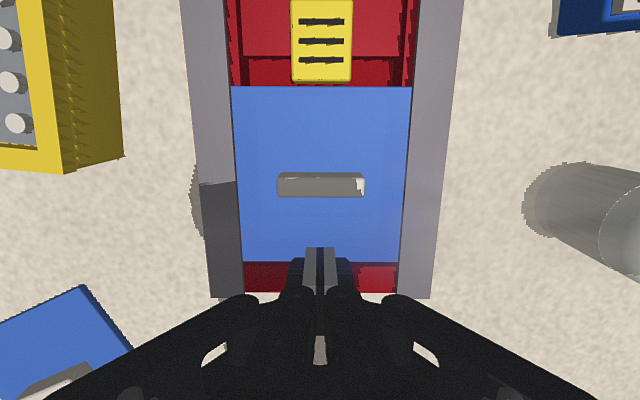

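The catch is lower, with no gap wall in the cover's way, and the cover has not moved (far edge at row 87). The ridge top is at (321,187), in line with the fingers at column 320 and about 2 mm from the estimate. I descend behind the ridge and begin pushing.

Call:
jog_arm([
  [0.03,0,0,0,0,0,0],
  [0.042,0,0,0,0,0,0],
  [0.0465,0,0,0,0,0,0],
  [0.0465,0,0,0,0,0,0],
  [0.0465,0,-0.004,0,0,0,0],
  [0.0465,0,-0.008,0,0,0,0],
  [0.0465,0,-0.011,0,0,0,0],
  [0.0465,0,-0.014,0,0,0,0],
  [0.0465,0,-0.018,0,0,0,0],
  [0.0465,0,-0.022,0,0,0,0],
  [0.0465,0,-0.026,0,0,0,0],
  [0.0465,0,-0.03,0,0,0,0],
])

```text
time: 5.7
tool_pos: [0.4715, 0.0032, 0.0837]
tcp_rot: [-2.145, 0.168, 2.131]
wrist_force: [-2.0, 0.7, 1.6]
width: 0.003
```

```bash
python3 - <<'E'
from h import *
goal([.573,-.0132,.083],np.radians(-9.3),1)
wrist("w3",{})
E
```

```text
t 5.7 tcp [0.4715 0.0032 0.0837] shift [ 0.0014  0.0002 -0.1028] turn [ 0.0037 -0.0065  0.0021] F [-2.0496  0.6543  1.6425]
```

View pics/w3.png

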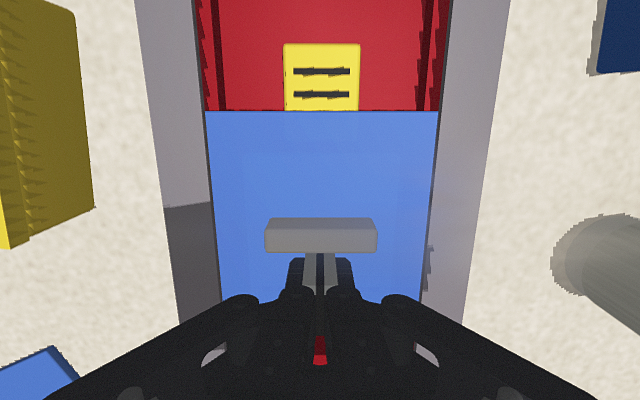

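The cover now overlaps the catch (its edge is at row 111 and the catch is partly hidden), and the fingers sit centred on the ridge's face. I continue pushing.

Call:
jog_arm([
  [0,0,-0.006,0,0,0,0],
  [0,0,-0.012,0,0,0,0],
  [0,0,-0.019,0,0,0,0],
  [0,0,-0.026,0,0,0,0],
  [0,0,-0.033,0,0,0,0],
  [0,0,-0.04,0,0,0,0],
  [0,0,-0.047,0,0,0,0],
  [0,0,-0.054,0,0,0,0],
  [0,0,-0.061,0,0,0,0],
  [0,0,-0.068,0,0,0,0],
  [0,0,-0.074,0,0,0,0],
  [0,0,-0.08,0,0,0,0],
  [0,0,-0.085,0,0,0,0],
  [0,0,-0.09,0,0,0,0],
  [0,0,-0.094,0,0,0,0],
  [0,0,-0.098,0,0,0,0],
  [0,0,-0.1,0,0,0,0],
  [0,0,-0.102,0,0,0,0],
  [0,0,-0.103,0,0,0,0],
])

```text
time: 7.65
tool_pos: [0.5742, -0.0132, 0.0848]
tcp_rot: [-2.147, 0.168, 2.129]
wrist_force: [-1.1, -0.6, 0.9]
width: -0.001
```

Call:
jog_arm([
  [0,0,-0.002,0,0,0,0],
  [0,0,-0.004,0,0,0,0],
  [0,0,-0.005,0,0,0,0],
  [0,0,-0.006,0,0,0,0],
  [0,0,-0.007,0,0,0,0],
  [0,0,-0.008,0,0,0,0],
  [0,0,-0.008,0,0,0,0],
])

```text
time: 8.35
tool_pos: [0.5819, -0.0143, 0.0848]
tcp_rot: [-2.146, 0.168, 2.13]
wrist_force: [-2.1, 0.3, 1.4]
width: 0.003
```

Call:
jog_arm([
  [0,0,-0.001,0,0,0,0],
  [0,0,-0.002,0,0,0,0],
  [0,0,-0.003,0,0,0,0],
  [0,0,-0.004,0,0,0,0],
  [0,0,-0.004,0,0,0,0],
])

```text
time: 8.85
tool_pos: [0.582, -0.0143, 0.0847]
tcp_rot: [-2.137, 0.168, 2.139]
wrist_force: [-13.1, 2.5, 11.2]
width: 0.005
```

The TCP has stopped at x = 0.582 (expected 0.581) and the force rose to 13 N, so the cover is on the stop. I back off, lift clear and look.

Call:
jog_arm([
  [0,0,0.004,0,0,0,0],
  [0,0,0.012,0,0,0,0],
  [0,0,0.02,0,0,0,0],
  [0,0,0.025,0,0,0,0],
  [-0.03,0,0.025,0,0,0,0],
  [-0.08,0,0.025,0,0,0,0],
  [-0.1,0,0.06,0,0,0,0],
  [-0.1,0,0.11,0,0,0,0],
  [-0.1,0,0.13,0,0,0,0],
  [-0.1,0,0.13,0,0,0,0],
  [-0.1,0,0.13,0,0,0,0],
])

```text
time: 9.95
tool_pos: [0.4543, 0.006, 0.1853]
tcp_rot: [-2.139, 0.168, 2.137]
wrist_force: [0.0, -0.4, 1.7]
width: -0.001
```

```bash
python3 - <<'E'
from h import *
ax=np.array([np.cos(np.radians(-9.3)),np.sin(np.radians(-9.3)),0]); o=np.array([.536,-.007,0])
f=lambda d,z:o+ax*d+[0,0,z]
im,p,T=wrist("w4",dict(ridge_goal=f(.063,.096),far_edge=f(.118,.078),near_edge=f(.008,.078)))
t=imaging.read_camera("top")
a=cv2.resize(t[120:270,290:410],(480,600),interpolation=cv2.INTER_CUBIC); cv2.imwrite("pics/top1.png",a)
s=monitor.read_state(); print(s['tool_pos'],s['wrist_force'])
E
```

```text
ridge_goal [317.9 -13.6]
far_edge [ 318.4 -104.5]
near_edge [317.9  82.5]
[0.455  0.0059 0.1852] [0.1788 1.2862 0.8971]
```

View pics/w4.png

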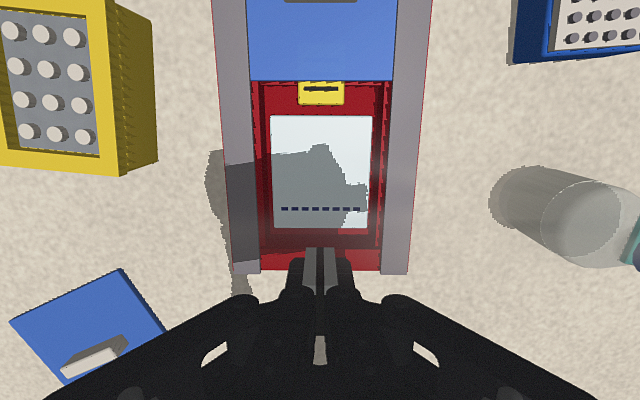

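View pics/top1.png

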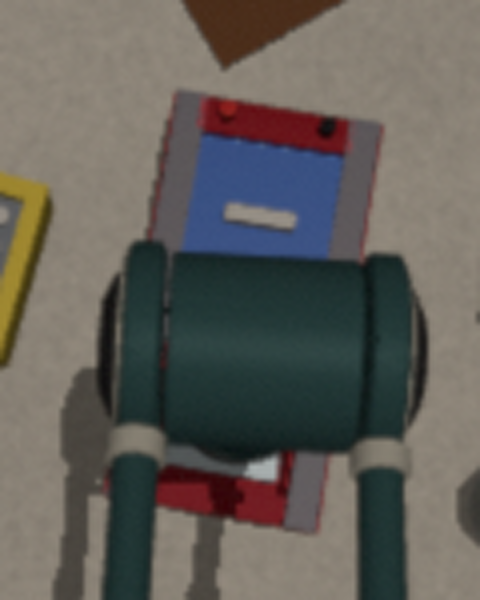

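The wrist view shows the cover's near edge at row 81, against 82 predicted for x = +63 mm. The gel is exposed and undisturbed, and the catch is down. The top crop shows the cover's far edge flush against the stop with no gap, and nothing touching the robot.

```bash
python3 -c "
from workcell import finish_job
print(finish_job())"
```

```text
the job is handed in; nothing more can be done
None
```

The gel tank is open and the job is handed in, at about 10 s on the robot's clock against the 42 s limit.

- **Catch:** I pressed it with shut fingers until it stopped. The TCP read 65.9 mm, against 66 mm for fully down, with about 14 N of reaction.
- **Cover:** I pushed the smaller blue cover by the robot-side face of its ridge, without lifting it. It stopped where predicted (TCP x 0.582 m, expected 0.581 m) and the force rose to about 13 N.
- **Last checks:** The cover's near edge was at image row 81, against 82 predicted for +63 mm, and I could see no gap at the stop. The gel was uncovered and looked undisturbed. The bystanders still in view looked unmoved. The arm was clear at 185 mm height.

No check failed. The top and wrist cameras differed by 2 to 5 mm on the catch and ridge positions. The handed-in job reports no verdict, so the final second after hand-in is unchecked.

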